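Snap the cap onto the dressing flask

ROBOT

A 7-joint arm with a two-finger parallel gripper is mounted at the origin on a cart in front of the work surface, level with it; the furniture and walls round the work are solid. World frame = base frame: x ahead of the robot, y to its left, z up, the work surface at z = 0. Lengths are in mm, angles in rad, forces in N, time in s.
With the tool pointing down it reaches from about 400 to 850 mm from the base axis. Payload 4.5 kg.
Tool frame: the origin (TCP) lies on the centre line of the jaws, within the pads' length; the fingertips stand 22 mm ahead of it and the grasp point (between the pads) lies 3 mm ahead of it; z points along the fingers, y is the line along which they close (so a half turn about z gives the same grasp; the last joint's range is limited). The gripper opens to 85 mm and grips with 20 to 120 N. Pads are 22 mm wide; open, the fingers measure 114 mm over their backs; the gripper's body (76 mm by 85 mm) begins 54 mm behind the grasp point. The pads swing forward as they close: fully open they stand 13 mm farther back than shut.
Start: joints at [0.034, 0.689, -0.195, 1.565, 0.157, 0.902, -0.215], TCP at [625.024, 0.026, 229.317] pointing down, gripper open.
Joint ranges: [-3.01, 3.01], [-0.46, 2.08], [-1.47, 1.51], [0.13, 2.56], [-1, 4.14], [0.04, 2.09], [-2.66, 2.66]. Speed limits (rad/s): [2.57, 2.57, 3.14, 3.14, 3.14, 3.14, 3.14].

INTERFACE

Orientations are given as a unit quaternion [w, x, y, z].
In Python, from bench import env, read_camera, camera_model, order gives the robot as it stands. The module is installed in compiled form; this text tells all that it offers.
- The arm moves only by the tool arm_command, never from a script. Its argument "series" is a list of rows, each a list of 7 numbers: the turn, a rotation vector about the tool's x, y, z in degrees, then the shift along the tool's x, y, z in m, then the opening in per cent of the stroke, from 0 (shut) to 100 (fully open). In form: [[rx, ry, rz, tx, ty, tz, hand], ...]. A call has 1 to 8 rows; each row is the pose to reach, as a shift and turn from the pose commanded when the call began, along the tool's axes at that moment; what a row does not reach only later rows make up. A row lasts 1/10 s, in which the tool goes at most 50 mm and 8.59 degrees, less where a joint would pass 70% of its speed; a pose out of reach is approached as far as the arm can. A call with a gripper value outside its range is refused whole. The fingers move at their own pace and stop on an object; "newtons" is the grip in N (left out, the last holds). Time passes only in rows, so rows that repeat a pose let the fingers close. It gives the time, the measured TCP pose, the force, the opening and the grip force at its end, in the units of the state.
- env.read_state(): the state, without advancing time (a new reading comes with each control period).
- read_camera(name): name is "scene" or "side" or "wrist"; returns the picture (480x640x3 uint8, blue, green, red); there is no depth.
- camera_model(name): a dict with "mtx" (3x3 intrinsics, pixels), "D" ([k1, k2, p1, p2, k3] as OpenCV has them; the pictures are not rectified), "rvec" (rotation vector, rad) and "tvec" (3), from world to camera coordinates, as OpenCV has them; the wrist camera has in their place "hand_eye" (4x4, takes a point from camera to tool coordinates, whose origin is the TCP and whose axes are the flange's). Camera axes: x right, y down, z forward; pixel columns grow to the right and rows downward; lengths in mm; the calibration is good to about 2 mm. A picture is of the moment at which its call begins: read the wrist's pose just before it. camera_model takes no time and is no camera call.
- order.close_job(): hands the job in; it is judged then, once.
The state is a dict: "clock": time; "q": joint angles; "joint_velocities": joint speeds; "joint_efforts": joint torques, N m; "eef_pos": TCP position; "ee_rot": TCP orientation; "force": force on the tool from outside, world axes, zero at the start; "wrist_torque": the same for the moment, N m; "grip_width": finger opening in mm; "grip_force": force on a finger pad.
Only numpy, scipy, OpenCV 4.12 (cv2) and the standard library are available. Lean on these libraries where they do the work, as an engineer would, in place of code of your own. Each camera call takes 0.05 s, during which the arm holds its last target. There are 200 camera calls.

TASK

Stand the steel dressing flask upright on the wooden board, midway between the two slim shakers and in line with them, and let go of it. Then put the grey snap cap over the flask's pouring stud and press it straight down; keep pressing past the click until the cap is fully home, and finish with the gripper still on the cap, pressing it down firmly, without letting go. Leave the shakers and the other things where they stand.

Things in the scene. Friction and masses are not known exactly. Their poses are not given: they have to be found in the camera images.
- board: fixed light wooden serving board, 130 x 280 mm, its top 10 mm above the hob glass it lies on; origin on the glass under the board's centre, x across the board, y along its length (the line of the shakers), z up. The shakers stand on its y axis, 100 mm either side of its centre.
- shaker_1: slim round steel shaker, 29 mm in diameter, 74 mm high, standing loose on the wooden board, 100 mm from the board's centre towards +y of the board; origin at the centre of its underside. A reference object, not to be moved.
- shaker_2: slim round steel shaker, 29 mm in diameter, 74 mm high, standing loose on the wooden board, 100 mm from the board's centre towards -y of the board; origin at the centre of its underside. A reference object, not to be moved.
- flask_mid (a point): centre of the loose upright steel flask, half-way up, 61 mm above its underside; z up along its axis. Starts on the hob glass or on the worktop to its right, 5 mm lower. Round, about 0.35 kg: body 58 mm in diameter up to 80 mm above the underside, a sloping shoulder, a flat collar 38 mm wide, top at 94 mm, and the pouring stud, ending at 120 mm.
- seat (a point): centre of the flask's collar top, 94 mm above its underside; the home cap's rim rests here. The stud above is 22 mm in diameter with a conical tip, 26 mm high; four spring lugs stand out 4.5 mm from it, 7.5 mm above this point. The cap meets them 10 mm above home; roughly 8 to 10 N pushes it over, the force drops (the click) 7 mm above home, and it then goes on down to the collar.
- cap_mid (a point): centre of the loose round grey snap cap, half-way up, 20 mm above its lower rim; z up. 42 mm in diameter, 40 mm high, 40 g, ribbed outside, standing mouth down. Hollow 34 mm deep, with a lip of 25 mm inner diameter, 3 mm high, at the mouth. When home, this point is 20 mm above the flask's collar and on its axis.
- lemon: lemon, about 83 x 58 x 58 mm, lying behind the work area; a bystander; origin at the centre of its underside
- timer: round wind-up kitchen timer, 60 mm wide, 50 mm high, right of the lemon; a bystander; origin at the centre of its underside
- mug: small patterned white mug, 62 x 88 mm with its handle, 50 mm high, near the front edge; a bystander; origin at the centre of its underside
- teaspoon: teaspoon, 130 mm long, near the front edge; a bystander; origin at the centre of its underside
Things that resemble listed ones, but are neither listed nor needed, are in the scene too. What is shaped like the part that bears cap_mid but green or red is not meant.

How it is judged:
By the outcome, as a careful person would: the job done as asked, in the order asked, and still so for the second after the job is handed in, while the arm keeps its last pose, push and grip.
It also fails if it takes over 61 s, if anything falls off the work surface, if the arm or the gripper's body presses on something with over 40 N, if the wrist force passes 120 N, or if a joint passes its speed limit or range.

## Working session

There is one attempt and no reset: what is moved stays moved. The work goes in short steps, Python scripts to look and compute and a tool call to move; the robot and the scene stay as the last step left them, time stands still between calls to the robot, and variables do not carry over. Pictures are saved under pics/ and viewed, at most 10 in all, crops included, and the job is handed in when it is done.

Besides the shell and the picture viewer there is one more tool, called after "Request:" as name(argument=value, ...), one argument or row to a line, values as JSON. arm_command: Moves the arm, as the interface text tells. Its arguments: {"type":"object","properties":{"series":{"type":"array","items":{"type":"array","items":{"type":"number"}}},"newtons":{"type":"number"}},"required":["series"]}

```bash
mkdir -p pics
python3 - <<'E'
from bench import env, read_camera, camera_model
import cv2, numpy as np
print(env.read_state())
a=read_camera("scene");b=read_camera("side");c=read_camera("wrist")
for n,i in zip("abc",(a,b,c)): cv2.imwrite(f"pics/{n}.png",i)
for n in("scene","side","wrist"):print(n,camera_model(n))
E
```

```text
{'clock': 0.0, 'q': array([ 0.03379553,  0.69001476, -0.1945185 ,  1.56637388,  0.15727332,
        0.90246277, -0.21510392]), 'joint_velocities': array([-4.55325626e-04,  1.87252145e-03,  1.58924743e-04,  8.10773431e-05,
       -2.00412507e-03,  3.16205162e-04,  1.07833967e-03]), 'joint_efforts': array([ 1.13546095e-03, -5.39627159e+01, -1.26661520e+00, -1.58547074e+01,
        9.07521317e-03,  9.41080711e-03,  5.53111545e-05]), 'eef_pos': array([ 6.24338213e+02, -3.73405062e-02,  2.28456986e+02]), 'ee_rot': array([-6.22777889e-04,  7.07079755e-01,  7.07133188e-01, -6.97302132e-04]), 'force': array([-0.04861221,  0.18077783,  0.03297427]), 'wrist_torque': array([0.02222725, 0.02280848, 0.05730361]), 'grip_force': 0.0, 'grip_width': 85.25496413220982}
scene {'mtx': array([[537.04268167,   0.        , 327.51496714],
       [  0.        , 537.04268167, 233.63182049],
       [  0.        ,   0.        ,   1.        ]]), 'D': array([-0.06167828,  0.        ,  0.        ,  0.        ,  0.        ]), 'rvec': array([ 1.15619586, -2.29669189,  1.03318892]), 'tvec': array([272.19688   , 366.7
[... 271 characters left out ...]
c': array([ 1.38966084, -2.48392909,  0.59339618]), 'tvec': array([ 252.40822911,  416.36787609, 1058.46147251])}
wrist {'mtx': array([[362.69610896,   0.        , 320.74271679],
       [  0.        , 362.69610896, 237.42760219],
       [  0.        ,   0.        ,   1.        ]]), 'D': array([0.016253, 0.      , 0.      , 0.      , 0.      ]), 'hand_eye': array([[-1.01070643e-03, -9.47574912e-01, -3.19532103e-01,
         8.12825183e+01],
       [ 9.99999202e-01, -7.15353373e-04, -1.04169413e-03,
        -6.27609439e-01],
       [ 7.58504858e-04, -3.19532901e-01,  9.47574878e-01,
        -1.45166256e+02],
       [ 0.00000000e+00,  0.00000000e+00,  0.00000000e+00,
         1.00000000e+00]])}
```

View pics/a.png

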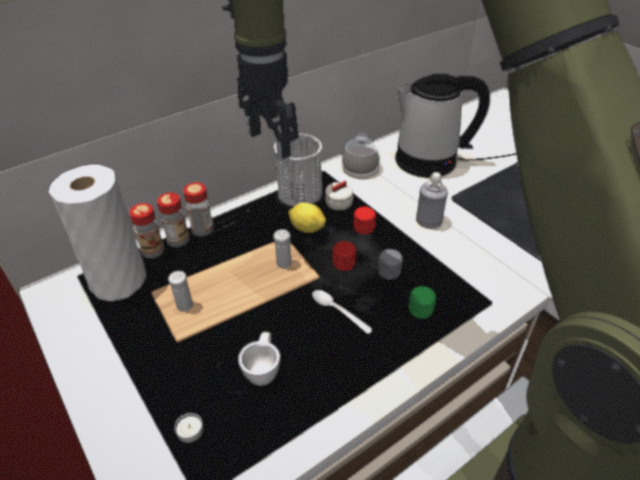

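View pics/b.png

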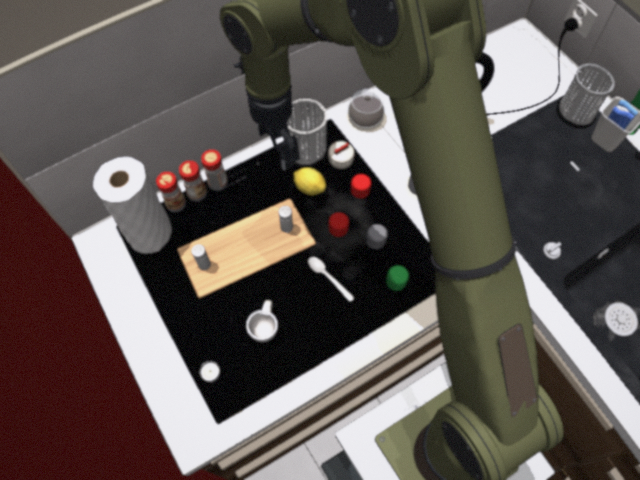

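The scene view shows the flask at about (432,205), the grey cap at (390,263), and the shakers at (180,290) and (283,250). In the side view the cap is at (377,236), the shakers are at (200,257) and (286,219), and the flask is hidden by the arm.

```bash
cat > h.py <<'E'
import cv2, numpy as np
from scipy.spatial.transform import Rotation as R
from bench import env, read_camera, camera_model
def ray(name,px,st=None):
    m=camera_model(name)
    p=cv2.undistortPoints(np.array([[px]],float),m["mtx"],m["D"])[0,0]
    d=np.array([p[0],p[1],1.])
    if name=="wrist":
        w,x,y,z=st["ee_rot"]; Rt=R.from_quat([x,y,z,w]).as_matrix(); H=m["hand_eye"]
        o=Rt@H[:3,3]+st["eef_pos"]; d=Rt@H[:3,:3]@d
    else:
        Rm=cv2.Rodrigues(m["rvec"])[0]; o=-Rm.T@m["tvec"]; d=Rm.T@d
    return o,d/np.linalg.norm(d)
def plane(name,px,z,st=None):
    o,d=ray(name,px,st); return o+d*(z-o[2])/d[2]
def tri(*rs):
    A=np.zeros((3,3));b=np.zeros(3)
    for o,d in rs: P=np.eye(3)-np.outer(d,d);A+=P;b+=P@o
    X=np.linalg.solve(A,b); return X,[np.linalg.norm(np.cross(X-o,d)) for o,d in rs]
E
python3 - <<'E'
from h import *
for n,s,w in (("sh left",(177,276),(198.5,247)),("sh right",(282.5,234),(285.5,208)),("cap top",(390.5,255),(377,229)),("red cap",(345,247),(339,217))):
    print(n,*[np.round(x,1) for x in tri(ray("scene",s),ray("side",w))])
a=cv2.imread("pics/a.png");b=cv2.imread("pics/b.png")
o=np.hstack([cv2.resize(a[150:330,310:490],(400,400),interpolation=2),cv2.resize(b[150:330,290:470],(400,400),interpolation=2)]);cv2.imwrite("pics/d.png",o)
for z in (80,120,0): print(z,plane("scene",(436,178),z))
print(plane("scene",(432,222),0))
E
```

```text
sh left [610.9 208.8  67.7] [0.6 0.6]
sh right [595.3   4.2  67.5] [1.9 1.9]
cap top [ 464.4 -151.4   25.6] [2.6 2.6]
red cap [535.1 -97.   23.5] [2.5 2.5]
80 [ 539.23469868 -341.87054029   80.        ]
120 [ 502.67691318 -297.4937553   120.        ]
0 [ 612.35026968 -430.62411026    0.        ]
[ 504.36937974 -309.8106655     0.        ]
```

View pics/d.png

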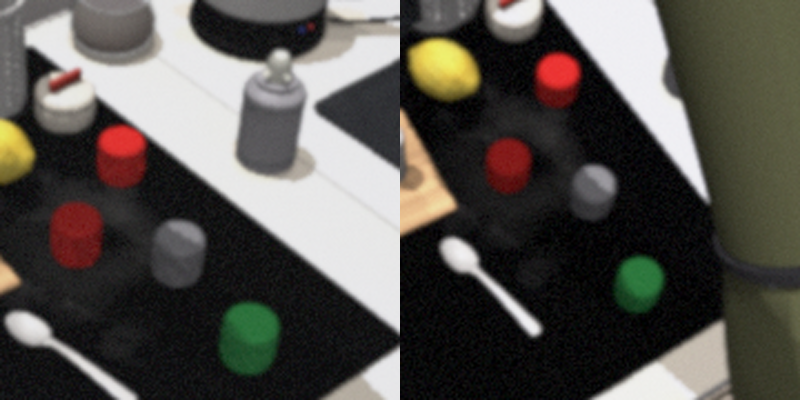

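View pics/c.png

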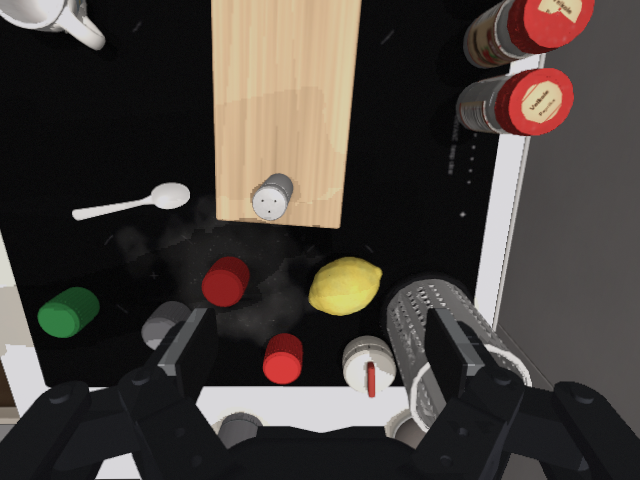

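The wrist view shows the right shaker's top at about (271,203), and the grey cap at (168,325), partly behind a finger. The flask sits by the bottom edge, behind the gripper.

Run:
```python
from h import *
st=env.read_state()
print("sh right wrist",plane("wrist",(271,203),84,st))
for n,s,w,z in (("shL",(178,274),(197.5,247),84),("shR",(282,234),(285.5,208),84),("cap",(391,256.6),(378.6,232),40)):
    print(n,plane("scene",s,z),plane("side",w,z))
print("cap base wrist?",plane("wrist",(170,325),20,st))
print("flask",plane("scene",(436,178),113),plane("scene",(430,216),-5))
```

```text
sh right wrist [582.77400432  13.19609143  84.        ]
shL [597.5106082  209.13791895  84.        ] [603.45643917 211.97320984  84.        ]
shR [578.33661767  12.91798518  84.        ] [587.83472183   9.80150306  84.        ]
cap [ 448.12237382 -140.04281467   40.        ] [ 452.8116578  -143.10986157   40.        ]
cap base wrist? [ 454.68713882 -141.32535589   20.        ]
flask [ 509.07452564 -305.25969268  113.        ] [ 525.06171762 -325.28909127   -5.        ]
```

Request:
arm_command(
  series=[
    [0,0,0,-0.045,-0.02,0.0,100],
    [0,0,0,-0.09,-0.04,0.0,100],
    [0,0,0,-0.13,-0.06,0,100],
    [0,0,0,-0.17,-0.08,0,100],
    [0,0,0,-0.21,-0.1,0,100],
    [0,0,0,-0.25,-0.114,0,100],
    [0,0,0,-0.28,-0.114,0,100],
    [0,0,0,-0.28,-0.114,0,100],
  ],
)

```text
clock: 0.95
eef_pos: [508.9, -286.5, 229.0]
ee_rot: [0.001, 0.71, 0.704, -0.002]
force: [-0.3, -0.2, -0.7]
grip_width: 85.2
grip_force: 0.0
```

Run:
```python
from h import *
st=env.read_state();i=read_camera("wrist");cv2.imwrite("pics/e.png",i);print(st["eef_pos"],st["ee_rot"],st["clock"])
```

```text
[ 508.91993245 -286.51459363  228.95323336] [ 0.00103806  0.71027663  0.70391978 -0.00172226] 0.95
```

View pics/e.png

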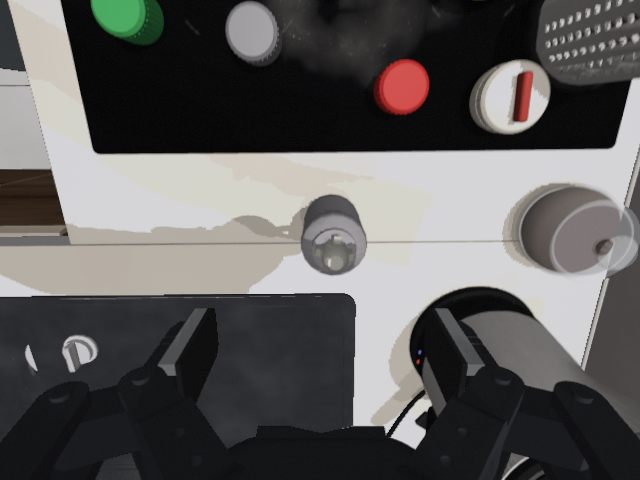

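The wrist view shows the flask's stud tip at about (336,256), with its body rim centred near (333,242). The grey cap's top is at (252,33), and the kettle is well to the right.

Run:
```python
from h import *
i=cv2.imread("pics/e.png");st=env.read_state()
for p,z in (((336,256),115),((335,250),89),((333,243),75),((332,210),-5),((252,33),40),((412,330),0),((420,315),100)): print(p,z,plane("wrist",p,z,st).round(1))
hsv=cv2.cvtColor(i,cv2.COLOR_BGR2HSV)
def ell(x0,x1,y0,y1,lo,hi):
    g=hsv[y0:y1,x0:x1]; m=cv2.inRange(g,(0,0,lo),(180,70,hi))
    c=max(cv2.findContours(m,cv2.RETR_EXTERNAL,cv2.CHAIN_APPROX_NONE)[0],key=cv2.contourArea)
    e=cv2.fitEllipse(cv2.convexHull(c)); return (e[0][0]+x0,e[0][1]+y0),e[1]
print(hsv[33,252],hsv[45,272],hsv[230,312],hsv[200,332],hsv[242,333])
e=ell(210,300,0,75,110,200);print("captop",e,plane("wrist",e[0],40,st))
e=ell(290,380,185,285,30,180);print("flask",e)
```

```text
(336, 256) 115 [ 520.5 -304.1  115. ]
(335, 250) 89 [ 520.7 -309.    89. ]
(333, 243) 75 [ 519.5 -307.8   75. ]
(332, 210) -5 [ 520.8 -298.5   -5. ]
(252, 33) 40 [ 453.9 -138.7   40. ]
(412, 330) 0 [ 616.3 -444.7    0. ]
(420, 315) 100 [ 593.6 -364.8  100. ]
[150   3 162] [140   7 117] [158   7 144] [150   9  82] [ 21  16 109]
captop ((251.8102149963379, 29.77764892578125), (49.78133773803711, 56.66294860839844)) [ 453.89481118 -136.37606926   40.        ]
flask ((332.48947525024414, 234.36968612670898), (78.71043395996094, 87.9207763671875))
```

```bash
python3 -c "
import cv2
i=cv2.imread('pics/e.png')[180:290,280:390];cv2.imwrite('pics/f.png',cv2.resize(i,(550,550),interpolation=2))"
```

```text
(no output)
```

View pics/f.png

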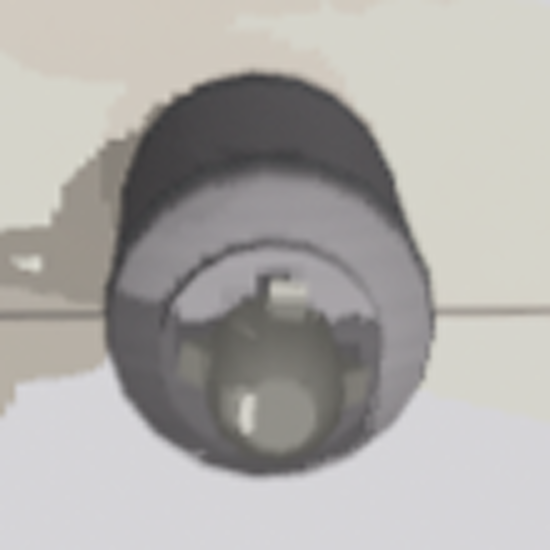

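Request:
arm_command(
  series=[
    [0,0,0,-0.015,0.011,0.03,100],
    [0,0,0,-0.018,0.011,0.06,100],
    [0,0,0,-0.018,0.011,0.06,100],
    [0,0,0,-0.018,0.011,0.06,100],
  ],
)

```text
clock: 1.4
eef_pos: [522.3, -296.2, 169.3]
ee_rot: [-0.001, 0.706, 0.708, 0.0]
force: [-0.1, -0.4, 1.2]
grip_width: 85.7
grip_force: 0.0
```

```bash
python3 - <<'E'
from h import *
st=env.read_state();
cv2.imwrite("pics/g.png",read_camera("wrist"));print(st["eef_pos"],st["ee_rot"],st["joint_velocities"].round(3))
s2=env.read_state();print(s2["eef_pos"])
E
python3 -c "
import cv2
i=cv2.imread('pics/g.png')[170:390,220:440];cv2.imwrite('pics/g2.png',cv2.resize(i,(550,550),interpolation=2))"
```

```text
[ 522.25151816 -296.20446715  169.32450063] [-8.83818185e-04  7.06399391e-01  7.07812863e-01  2.65435400e-04] [ 0.002 -0.031 -0.004 -0.025 -0.002 -0.004 -0.001]
[ 522.99650295 -296.66695992  170.32009946]
```

View pics/g2.png

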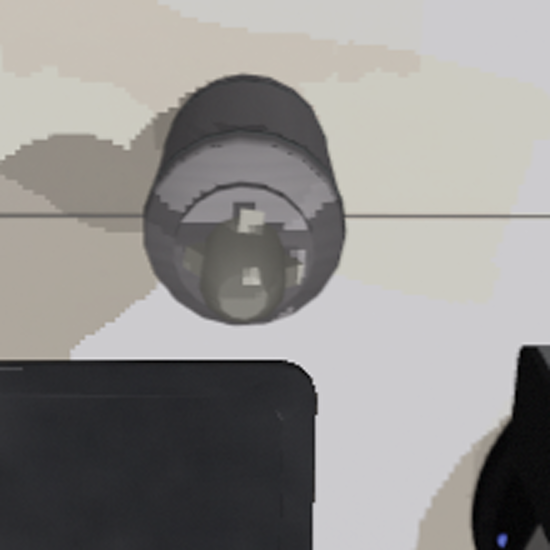

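The flask's rim is centred at about (318,260), the collar at (318,268.5) and the stud tip at (317,289).

Run:
```python
from h import *
st=env.read_state();st["eef_pos"]=np.array([522.6,-296.5,169.8])
for p,z in (((318,260.4),75),((318,268.8),89),((317.2,288.8),115)): print(p,z,plane("wrist",p,z,st).round(1))
print(R.from_quat(np.r_[st["ee_rot"][1:],st["ee_rot"][0]]).as_matrix().round(4),st["eef_pos"])
```

```text
(318, 260.4) 75 [ 519.9 -313.4   75. ]
(318, 268.8) 89 [ 520.  -313.8   89. ]
(317.2, 288.8) 115 [ 519.7 -315.7  115. ]
[[-1.9e-03  1.0e+00  1.3e-03]
 [ 1.0e+00  1.9e-03  5.0e-04]
 [ 5.0e-04  1.3e-03 -1.0e+00]] [ 522.6 -296.5  169.8]
```

Request:
arm_command(
  series=[
    [0,0,0,-0.0175,-0.0025,0.0,100],
    [0,0,0,-0.0175,-0.0025,0.03,100],
    [0,0,0,-0.0175,-0.0025,0.06,100],
    [0,0,0,-0.0175,-0.0025,0.085,100],
    [0,0,0,-0.0175,-0.0025,0.099,100],
    [0,0,0,-0.0175,-0.0025,0.099,100],
    [0,0,0,-0.0175,-0.0025,0.099,100],
  ],
)

```text
clock: 2.15
eef_pos: [520.3, -316.4, 71.4]
ee_rot: [0.001, 0.707, 0.707, 0.0]
force: [0.0, -0.1, -0.2]
grip_width: 84.8
grip_force: 0.0
```

Request:
arm_command(
  series=[
    [0,0,0,0,0,0,40],
    [0,0,0,0,0,0,40],
    [0,0,0,0,0,0,40],
    [0,0,0,0,0,0,40],
    [0,0,0,0,0,0,40],
    [0,0,0,0,0,0,40],
    [0,0,0,0,0,0,40],
    [0,0,0,0,0,0,40],
  ],
  newtons=50,
)

```text
clock: 2.95
eef_pos: [519.7, -316.0, 72.3]
ee_rot: [0.001, 0.707, 0.707, -0.0]
force: [-2.4, 0.4, 8.9]
grip_width: 51.5
grip_force: 48.6
```

Run:
```python
from h import *
w=read_camera("wrist");s=read_camera("scene")
o=np.hstack([cv2.resize(w[190:430,160:480],(480,360)),cv2.resize(s[140:260,360:480],(300,300)) if 0 else cv2.resize(s[120:260,370:490],(309,360),interpolation=2)])
cv2.imwrite("pics/k.png",o)
```

```text
(no output)
```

View pics/k.png

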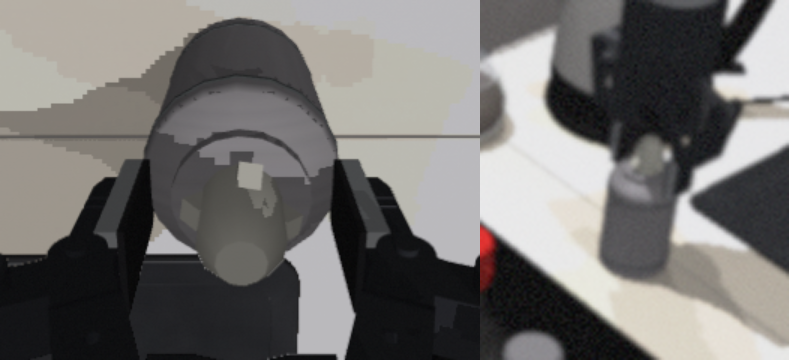

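The pads grip the flask on its rear (-y) side, with the tip at about (322,365) and the rim at about (322,305). I'll open, remeasure and shift.

Run:
```python
from h import *
st=env.read_state();print(st["eef_pos"],st["ee_rot"],st["grip_width"])
for p,z in (((322,304.7),75),((322,315),89),((322,365),115),((322,365),112)): print(p,z,plane("wrist",p,z,st).round(1))
# tip of pad projection
m=camera_model("wrist");H=np.linalg.inv(m["hand_eye"])
for q in ((11,-27,22),(11,-27,10),(11,-27,0),(-11,-27,22),(11,27,22)):
    c=H[:3,:3]@np.array(q)+H[:3,3]; u=m["mtx"]@c/c[2]; print(q,(u[:2]-[160,190])*1.5)
```

```text
[ 519.63455712 -315.96943826   72.25776653] [ 7.22906893e-04  7.07129382e-01  7.07083784e-01 -1.92138164e-04] 51.590802623931424
(322, 304.7) 75 [ 519.4 -314.1   75. ]
(322, 315) 89 [ 519.3 -310.9   89. ]
(322, 365) 115 [ 519.2 -314.6  115. ]
(322, 365) 112 [ 519.3 -316.9  112. ]
(11, -27, 22) [162.38671251 110.84381009]
(11, -27, 10) [157.07655026 125.81312083]
(11, -27, 0) [152.07500489 139.91244273]
(-11, -27, 22) [165.39618817 169.71223379]
(11, 27, 22) [324.82514865 110.7400097 ]
```

Request:
arm_command(
  series=[
    [0,0,0,0,0,0,100],
    [0,0,0,0,0,0,100],
    [0,0,0,0,0,0,100],
    [0,0,0,0,0,0,100],
    [0,0,0,0,0,0,100],
  ],
)

```text
clock: 3.55
eef_pos: [519.5, -315.4, 70.2]
ee_rot: [-0.0, 0.707, 0.707, 0.0]
force: [0.4, 0.2, -1.0]
grip_width: 85.7
grip_force: 0.0
```

Run:
```python
from h import *
st=env.read_state();w=read_camera("wrist")
print(st["eef_pos"],st["grip_width"])
cv2.imwrite("pics/l.png",cv2.resize(w[190:430,120:520],(800,480)))
```

```text
[ 519.5311071  -315.44869043   70.19815773] 85.74219604278765
```

View pics/l.png

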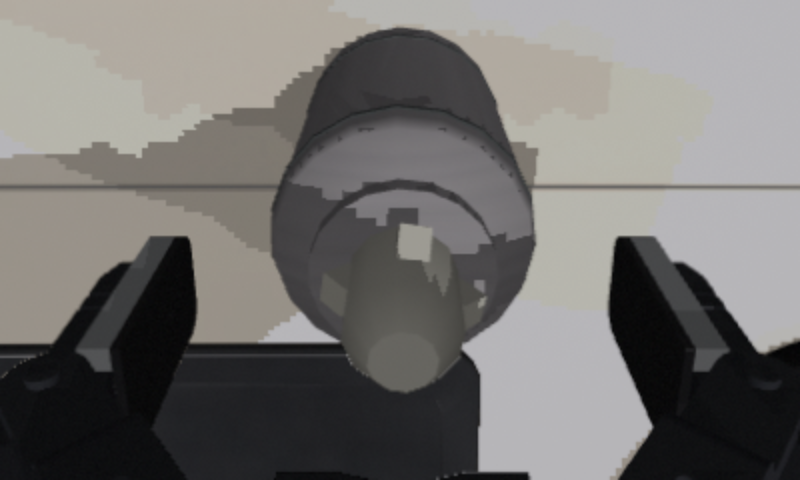

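The pad tips measure about 15 mm behind the TCP when open, and so higher than I assumed. They were closing on the sloping shoulder, which matches the 51.5 mm width. The flask is centred at y≈-314, so I'll go 23 mm lower.

Request:
arm_command(
  series=[
    [0,0,0,0.001,0,0.008,100],
    [0,0,0,0.001,0,0.016,100],
    [0,0,0,0.001,0,0.023,100],
    [0,0,0,0.001,0,0.023,100],
  ],
)

```text
clock: 4.0
eef_pos: [518.6, -313.9, 45.7]
ee_rot: [-0.001, 0.707, 0.707, -0.0]
force: [0.3, -0.7, 0.1]
grip_width: 85.5
grip_force: 0.0
```

Request:
arm_command(
  series=[
    [0,0,0,0,0,0,40],
    [0,0,0,0,0,0,40],
    [0,0,0,0,0,0,40],
    [0,0,0,0,0,0,40],
    [0,0,0,0,0,0,40],
    [0,0,0,0,0,0,40],
    [0,0,0,0,0,0,40],
    [0,0,0,0,0,0,40],
  ],
  newtons=60,
)

```text
clock: 4.8
eef_pos: [519.9, -314.7, 47.9]
ee_rot: [0.001, 0.707, 0.707, 0.0]
force: [-1.2, 0.3, 5.8]
grip_width: 55.7
grip_force: 65.4
```

Run:
```python
from h import *
w=read_camera("wrist");s=read_camera("scene")
o=np.hstack([cv2.resize(w[190:430,160:480],(480,360)),cv2.resize(s[120:260,370:490],(309,360),interpolation=2)])
cv2.imwrite("pics/n.png",o)
```

```text
(no output)
```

View pics/n.png

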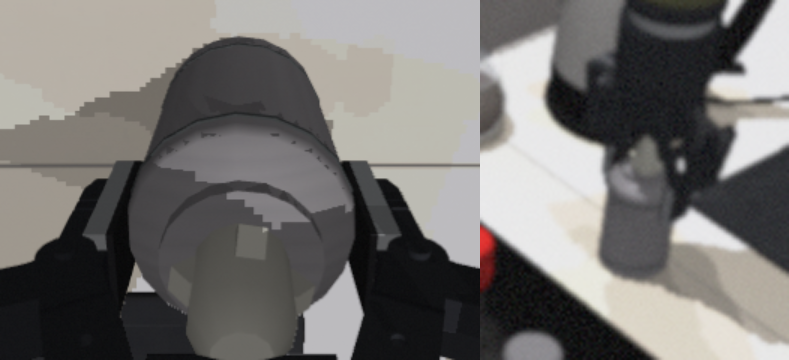

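The pads now grip the body's flanks and the flask stands upright.

Request:
arm_command(
  series=[
    [0,0,0,0,0,-0.02,40],
    [0,0,0,0,0,-0.05,40],
    [0,0,0,0,0,-0.08,40],
    [0,0,0,0,0,-0.11,40],
    [0,0,0,0,0,-0.13,40],
    [0,0,0,0,0,-0.13,40],
    [0,0,0,0,0,-0.13,40],
  ],
  newtons=70,
)

```text
clock: 5.6
eef_pos: [518.5, -314.1, 176.0]
ee_rot: [-0.001, 0.707, 0.707, -0.0]
force: [1.2, -0.4, -6.0]
grip_width: 55.3
grip_force: 77.7
```

Run:
```python
from h import *
i=cv2.imread("pics/c.png");st={"eef_pos":np.array([625.02,.03,229.3]),"ee_rot":np.array([0,.70711,.70711,0])}
hsv=cv2.cvtColor(i,cv2.COLOR_BGR2HSV)
m=cv2.inRange(hsv,(8,55,90),(28,200,255)); m[240:]=0;m[:,400:]=0;m[:,:150]=0
# edges of board: subpixel by rows
L=[];Rr=[]
for y in range(5,205,10):
    xs=np.flatnonzero(m[y]); 
    if len(xs)>30: L.append(plane("wrist",(xs[0]-.5,y),10,st)[:2]);Rr.append(plane("wrist",(xs[-1]+.5,y),10,st)[:2])
L=np.array(L);Rr=np.array(Rr)
for P in(L,Rr):
    f=cv2.fitLine(P.astype(np.float32),cv2.DIST_HUBER,0,.01,.01).ravel(); print("edge",f)
B=[]
for x in range(225,335,6):
    ys=np.flatnonzero(m[:,x]); B.append(plane("wrist",(x,ys[-1]+.5),10,st)[:2])
print("end",cv2.fitLine(np.array(B,np.float32),cv2.DIST_HUBER,0,.01,.01).ravel())
# shaker: low saturation inside board
s=cv2.inRange(hsv[170:222,245:300],(0,0,130),(180,40,255))
c=max(cv2.findContours(s,0,cv2.CHAIN_APPROX_NONE)[0],key=cv2.contourArea);e=cv2.fitEllipse(c);print(e)
p=(e[0][0]+245,e[0][1]+170);print(plane("wrist",p,84,st))
print(env.read_state()["force"])
```

```text
edge [7.09218681e-02 9.97481883e-01 5.24020386e+02 1.09099625e+02]
edge [7.3083706e-02 9.9732584e-01 6.5349280e+02 9.9456146e+01]
end [ 9.9728268e-01 -7.3669471e-02  5.8914362e+02 -2.7383846e+01]
((24.304773330688477, 32.70442199707031), (32.808650970458984, 34.25820541381836), 125.80006408691406)
[582.00427348  13.38791466  84.        ]
[ 1.1610985  -0.36800923 -5.97845851]
```

Board centre is about (589.4, 112.9), and the predicted shaker 2 position matches the direct measurement to 0.3 mm. Now carrying the flask over.

Request:
arm_command(
  series=[
    [0,0,0,0.02,0.003,0,40],
    [0,0,0,0.055,0.009,0,40],
    [0,0,0,0.09,0.015,0,40],
    [0,0,0,0.125,0.021,0,40],
    [0,0,0,0.16,0.026,0,40],
    [0,0,0,0.195,0.032,0,40],
    [0,0,0,0.23,0.038,0,40],
    [0,0,0,0.265,0.044,0,40],
  ],
)

```text
clock: 6.4
eef_pos: [561.9, -48.1, 174.9]
ee_rot: [-0.002, 0.707, 0.707, -0.002]
force: [-0.4, -0.6, -5.6]
grip_width: 55.9
grip_force: 77.6
```

Request:
arm_command(
  series=[
    [0,0,0,0.035,0.006,0,40],
    [0,0,0,0.07,0.012,0,40],
    [0,0,0,0.105,0.018,0,40],
    [0,0,0,0.135,0.023,0,40],
    [0,0,0,0.155,0.026,0,40],
    [0,0,0,0.162,0.026,0,40],
    [0,0,0,0.162,0.026,0,40],
    [0,0,0,0.162,0.026,0,40],
  ],
)

```text
clock: 7.2
eef_pos: [588.7, 110.1, 176.2]
ee_rot: [0.0, 0.708, 0.706, -0.002]
force: [-0.2, -0.9, -4.7]
grip_width: 55.8
grip_force: 77.6
```

Run:
```python
from h import *
env.read_state();cv2.imwrite("pics/o.png",read_camera("wrist"));P=[env.read_state() for _ in range(1)];cv2.imwrite("pics/p.png",read_camera("side"))
s=env.read_state();print(P[0]["eef_pos"],s["eef_pos"],s["ee_rot"],s["force"],s["grip_width"],s["clock"])
```

```text
[588.99959242 109.68134253 176.54957819] [589.2458431  109.82566962 176.85633387] [ 3.59064533e-04  7.08145352e-01  7.06065771e-01 -1.07629580e-03] [ 1.07473281  0.35296868 -4.83102897] 55.932452108808846 7.3
```

Request:
arm_command(
  series=[
    [0,0,0,0.003,0,0.03,40],
    [0,0,0,0.003,0,0.06,40],
    [0,0,0,0.003,0,0.085,40],
    [0,0,0,0.003,0,0.1,40],
    [0,0,0,0.003,0,0.108,40],
    [0,0,0,0.003,0,0.111,40],
    [0,0,0,0.003,0,0.111,40],
    [0,0,0,0.003,0,0.111,40],
  ],
)

```text
clock: 8.1
eef_pos: [590.4, 115.7, 67.4]
ee_rot: [0.001, 0.707, 0.707, 0.001]
force: [-0.2, -0.5, -4.9]
grip_width: 55.7
grip_force: 77.5
```

Run:
```python
from h import *
i=cv2.imread("pics/o.png");st={"eef_pos":np.array([589.1,109.9,176.5]),"ee_rot":np.array([0,.7075,.7067,-.001])}
m=camera_model("wrist");H=np.linalg.inv(m["hand_eye"]);Rt=R.from_quat([.7075,.7067,-.001,0]).as_matrix()
t=Rt.T@(np.array([596.6,212.6,84])-st["eef_pos"]);c=H[:3,:3]@t+H[:3,3];u=(m["mtx"]@c/c[2])[:2];print(u)
x,y=u.astype(int);y0=max(0,y-35);g=cv2.cvtColor(i,cv2.COLOR_BGR2HSV)[y0:y+35,x-45:x+45]
s=cv2.inRange(g,(0,0,130),(180,45,255))
for c in cv2.findContours(s,0,cv2.CHAIN_APPROX_NONE)[0]:
    if cv2.contourArea(c)>200:
        e=cv2.fitEllipse(c);p=(e[0][0]+x-45,e[0][1]+y0);print(p,e[1],plane("wrist",p,84,st))
s=env.read_state();print(s["eef_pos"],s["force"])
```

```text
[334.53781393  77.28634578]
(np.float64(333.86549377441406), np.float64(77.603515625)) (46.53266906738281, 50.94084548950195) [596.17505533 212.14757379  84.        ]
[590.42263046 115.66170801  67.37894733] [-0.18527128 -0.53089545 -4.90866252]
```

Request:
arm_command(
  series=[
    [0,0,0,-0.001,-0.001,0.001,40],
    [0,0,0,-0.001,-0.001,0.002,40],
    [0,0,0,-0.001,-0.001,0.003,40],
    [0,0,0,-0.001,-0.001,0.003,40],
  ],
)

```text
clock: 8.5
eef_pos: [588.5, 114.5, 63.3]
ee_rot: [0.0, 0.707, 0.707, 0.0]
force: [-0.4, 0.8, -4.9]
grip_width: 55.4
grip_force: 77.5
```

Run:
```python
from h import *
for _ in range(6):
    s=env.read_state();read_camera("wrist");print(s["eef_pos"].round(1),s["force"].round(1))
```

```text
[588.5 114.5  63.3] [-0.4  0.8 -4.9]
[588.5 114.5  63.3] [ 0.2 -1.3 -4.9]
[588.5 114.6  63.3] [-0.   0.2 -5. ]
[588.5 114.6  63.3] [ 0.2  0.9 -5.7]
[588.6 114.6  63.3] [-0.5 -0.1 -4.9]
[588.6 114.6  63.3] [-0.4 -0.5 -4.5]
```

Request:
arm_command(
  series=[
    [0,0,0,-0.0018,0.0005,0.0,40],
    [0,0,0,-0.0018,0.0005,0.0005,40],
    [0,0,0,-0.0018,0.0005,0.001,40],
    [0,0,0,-0.0018,0.0005,0.001,40],
  ],
)

```text
clock: 9.2
eef_pos: [589.2, 112.2, 62.8]
ee_rot: [0.0, 0.707, 0.707, -0.0]
force: [-1.1, -1.5, 1.2]
grip_width: 55.8
grip_force: 78.3
```

Request:
arm_command(
  series=[
    [0,0,0,0,0,0.0005,40],
    [0,0,0,0,0,0.001,40],
    [0,0,0,0,0,0.001,40],
  ],
)

```text
clock: 9.5
eef_pos: [589.2, 112.2, 62.8]
ee_rot: [0.001, 0.707, 0.707, 0.0]
force: [-2.3, -1.9, 11.3]
grip_width: 55.7
grip_force: 79.4
```

Request:
arm_command(
  series=[
    [0,0,0,0,0,0.0005,40],
    [0,0,0,0,0,0.001,40],
    [0,0,0,0,0,0.001,40],
  ],
)

```text
clock: 9.8
eef_pos: [589.2, 112.2, 62.8]
ee_rot: [0.001, 0.707, 0.707, 0.0]
force: [-4.2, -2.9, 17.9]
grip_width: 56.0
grip_force: 80.3
```

Request:
arm_command(
  series=[
    [0,0,0,0,0,-0.0015,40],
    [0,0,0,0,0,-0.0015,60],
    [0,0,0,0,0,-0.0015,90],
    [0,0,0,0,0,-0.0015,100],
    [0,0,0,0,0,-0.0015,100],
    [0,0,0,0,0,-0.0015,100],
  ],
)

```text
clock: 10.4
eef_pos: [589.2, 113.0, 61.6]
ee_rot: [-0.0, 0.707, 0.707, 0.0]
force: [0.0, 0.4, -0.4]
grip_width: 85.5
grip_force: 0.0
```

Request:
arm_command(
  series=[
    [0,0,0,0,0,-0.01,100],
    [0,0,0,0,0,-0.03,100],
    [0,0,0,0,0,-0.06,100],
    [0,0,0,0,0,-0.09,100],
    [0,0,0,0,0,-0.12,100],
    [0,0,0,0,0,-0.13,100],
    [0,0,0,0,0,-0.13,100],
    [0,0,0,0,0,-0.13,100],
  ],
)

```text
clock: 11.2
eef_pos: [588.3, 112.5, 191.0]
ee_rot: [-0.0, 0.707, 0.707, -0.001]
force: [-0.5, -0.1, -0.1]
grip_width: 85.5
grip_force: 0.0
```

Run:
```python
from h import *
for k in range(3): cv2.imwrite("pics/q.png",read_camera("wrist"))
s=env.read_state();print(s["eef_pos"],s["ee_rot"],s["force"],s["clock"])
i=cv2.imread("pics/q.png");hsv=cv2.cvtColor(i,cv2.COLOR_BGR2HSV)
wood=cv2.inRange(hsv,(8,50,60),(28,255,255))
m=camera_model("wrist");H=np.linalg.inv(m["hand_eye"]);q=s["ee_rot"];Rt=R.from_quat(np.r_[q[1:],q[0]]).as_matrix()
def proj(P):
    c=H[:3,:3]@(Rt.T@(np.array(P)-s["eef_pos"]))+H[:3,3];return (m["mtx"]@c/c[2])[:2].round(1)
for z in(10,90,104,130):print(z,proj((589.1,112.8,z)))
th=np.linspace(0,2*np.pi,60)
def bb(r,z):
    a=np.array([proj((589.1+r*np.cos(t),112.8+r*np.sin(t),z)) for t in th]);return a.min(0),a.max(0)
print("rim",bb(29,90),"base",bb(29,10),"tip",bb(7,130))
sub=wood[170:400,230:410]
for y in range(130,420,15):
    r=np.flatnonzero(wood[y,200:440]==0)+200; print(y,r.min() if len(r) else None,r.max() if len(r) else None,len(r), end=" | ")
```

```text
[587.99617683 112.49357925 190.26362826] [-0.00076684  0.70704343  0.70716852 -0.00130067] [ 1.05400928 -0.66897167 -0.22722154] 11.35
10 [323.6 207.7]
90 [324. 235.]
104 [324.1 241.5]
130 [324.3 255.6]
rim (array([283.3, 194.9]), array([364.7, 272.2])) base (array([292.1, 176.2]), array([355. , 237.5])) tip (array([312.8, 244.8]), array([335.8, 266.2]))
130 200 439 89 | 145 200 439 90 | 160 200 439 92 | 175 200 439 94 | 190 200 439 147 | 205 200 439 163 | 220 200 439 177 | 235 200 439 183 | 250 200 439 177 | 265 200 439 152 | 280 200 439 108 | 295 200 439 127 | 310 200 439 140 | 325 200 439 145 | 340 200 439 208 | 355 200 439 240 | 370 200 439 221 | 385 200 439 175 | 400 200 439 171 | 415 200 439 211 |
```

Run:
```python
from h import *
i=cv2.imread("pics/q.png");hsv=cv2.cvtColor(i,cv2.COLOR_BGR2HSV)
f=(hsv[...,1]<60)
for y in range(170,290,8):
    x0=x1=324
    while f[y,x0-1]:x0-=1
    while f[y,x1+1]:x1+=1
    print(y,x0,x1,(x0+x1)/2,end=" | ")
print([int(v) for v in f[160:290:2,324]])
```

```text
170 324 324 324.0 | 178 316 332 324.0 | 186 301 345 323.0 | 194 295 351 323.0 | 202 292 354 323.0 | 210 290 356 323.0 | 218 286 360 323.0 | 226 283 362 322.5 | 234 283 363 323.0 | 242 284 362 323.0 | 250 287 359 323.0 | 258 293 354 323.5 | 266 302 344 323.0 | 274 324 324 324.0 | 282 324 324 324.0 | [0, 0, 0, 0, 0, 0, 0, 0, 0, 1, 1, 1, 1, 1, 1, 1, 1, 1, 1, 1, 1, 1, 1, 1, 1, 1, 1, 1, 1, 1, 1, 1, 1, 1, 1, 1, 1, 1, 1, 1, 1, 1, 1, 1, 1, 1, 1, 1, 1, 1, 1, 1, 1, 1, 1, 1, 1, 0, 0, 0, 0, 0, 0, 0, 0]
```

The flask's silhouette matches its target to within about 1 px. Now the cap.

Request:
arm_command(
  series=[
    [0,0,0,-0.03,-0.016,0,100],
    [0,0,0,-0.07,-0.038,0,100],
    [0,0,0,-0.11,-0.06,0,100],
    [0,0,0,-0.15,-0.082,0,100],
    [0,0,0,-0.19,-0.103,0,80],
    [0,0,0,-0.225,-0.122,0,80],
    [0,0,0,-0.25,-0.135,0,80],
    [0,0,0,-0.25,-0.135,0,80],
  ],
)

```text
clock: 12.15
eef_pos: [450.5, -141.8, 190.8]
ee_rot: [-0.001, 0.71, 0.704, -0.002]
force: [0.3, 0.1, -0.7]
grip_width: 68.1
grip_force: 0.0
```

Run:
```python
from h import *
for k in range(4):
    st=env.read_state(); i=read_camera("wrist"); 
cv2.imwrite("pics/r.png",i);print(st["eef_pos"],st["ee_rot"],st["clock"],st["grip_width"])
hsv=cv2.cvtColor(i,cv2.COLOR_BGR2HSV)
def comps(mask,name,z):
    for c in cv2.findContours(mask,0,cv2.CHAIN_APPROX_NONE)[0]:
        if cv2.contourArea(c)>300:
            x,y,w,h=cv2.boundingRect(c);e=cv2.fitEllipse(c);print(name,(x,y,w,h),np.round(e[0],1),np.round(e[1],1),plane("wrist",e[0],z,st).round(1))
H,S,V=cv2.split(hsv)
g=((S<40)&(V>70)).astype(np.uint8); g[330:]=0
comps(g,"grey",40)
gt=((S<40)&(V>140)).astype(np.uint8); gt[330:]=0
comps(gt,"greytop",40)
comps(cv2.inRange(hsv,(40,80,40),(85,255,255)),"green",20)
comps(cv2.inRange(hsv,(0,120,50),(8,255,255))|cv2.inRange(hsv,(172,120,50),(180,255,255)),"red",20)
```

```text
[ 454.40472686 -136.42734008  191.36733608] [-3.86892823e-04  7.06843388e-01  7.07369892e-01  3.32832096e-04] 12.3 68.56398352283864
grey (240, 305, 163, 25) [320.8 317. ] [ 26.  240.7] [ 453.5 -233.1   40. ]
grey (410, 237, 230, 93) [519.2 290.6] [ 96.8 217.5] [ 632.4 -205.6   40. ]
grey (295, 196, 50, 48) [319.6 220.3] [46.3 49.3] [ 452.5 -139.6   40. ]
grey (588, 157, 52, 111) [617.7 214.2] [ 53.5 114.4] [ 701.5 -134.6   40. ]
grey (211, 19, 156, 59) [301.4  48.1] [ 36.1 159.1] [439.3  -8.9  40. ]
grey (466, 0, 91, 44) [502.1  17.5] [36.8 95.1] [582.4   9.9  40. ]
grey (0, 0, 232, 330) [104.5 176.7] [183.7 336.1] [ 277.8 -102.9   40. ]
greytop (240, 305, 163, 25) [321. 317.] [ 26.  239.7] [ 453.7 -233.1   40. ]
greytop (424, 246, 216, 84) [532.4 294.4] [ 86.9 199.4] [ 644.9 -209.3   40. ]
greytop (301, 213, 40, 27) [324.6 227.8] [19.8 42.1] [ 456.8 -146.3   40. ]
greytop (211, 20, 155, 57) [300.5  48.2] [ 35.5 155.8] [438.7  -9.   40. ]
greytop (512, 0, 45, 21) [533.1   8.2] [20.6 45.9] [603.1  15.4  40. ]
greytop (13, 0, 205, 330) [105.2 173. ] [153.1 328.3] [ 278.9 -100.    40. ]
green (169, 170, 62, 56) [199.2 197.5] [52.8 61.6] [ 345.7 -124.4   20. ]
red (566, 260, 22, 45) [576.6 282.1] [17.2 51.4] [ 697.  -206.5   20. ]
red (427, 234, 60, 57) [456.5 261.9] [50.  62.3] [ 581.  -185.9   20. ]
red (373, 128, 60, 56) [402.9 154.9] [54.8 58.8] [523.6 -87.4  20. ]
```

The grey cap's top is at about (452.6, -139.2), and its 50x48 px blob matches 42 mm at z = 40.

Request:
arm_command(
  series=[
    [0,0,0,-0.003,-0.002,0.03,80],
    [0,0,0,-0.003,-0.002,0.065,80],
    [0,0,0,-0.003,-0.002,0.1,80],
    [0,0,0,-0.003,-0.002,0.13,80],
    [0,0,0,-0.003,-0.002,0.15,80],
    [0,0,0,-0.003,-0.002,0.16,80],
    [0,0,0,-0.003,-0.002,0.16,80],
    [0,0,0,-0.003,-0.002,0.16,80],
  ],
)

```text
clock: 13.15
eef_pos: [452.7, -139.8, 32.3]
ee_rot: [0.0, 0.707, 0.707, 0.0]
force: [-0.3, 0.0, 0.1]
grip_width: 68.3
grip_force: 0.0
```

Run:
```python
from h import *
for k in range(4):
    st=env.read_state(); i=read_camera("wrist"); 
cv2.imwrite("pics/s.png",i);print(st["eef_pos"],st["ee_rot"],st["clock"],st["grip_width"],st["force"])
H,S,V=cv2.split(cv2.cvtColor(i,cv2.COLOR_BGR2HSV))
g=((S<40)&(V>70)).astype(np.uint8)
for c in cv2.findContours(g,0,cv2.CHAIN_APPROX_NONE)[0]:
    if cv2.contourArea(c)>300:
        x,y,w,h=cv2.boundingRect(c);print((x,y,w,h),plane("wrist",(x+w/2-.5,y+h/2-.5),40,st).round(1))
m=camera_model("wrist")
t=np.linalg.inv(m["hand_eye"]);th=np.linspace(0,6.28,60)
a=[]
for k in th:
    P=np.array([452.6+21*np.cos(k),-139.2+21*np.sin(k),40]);q=st["ee_rot"]
    c=t[:3,:3]@(R.from_quat(np.r_[q[1:],q[0]]).as_matrix().T@(P-st["eef_pos"]))+t[:3,3];a.append((m["mtx"]@c/c[2])[:2])
print("pred",np.min(a,0),np.max(a,0))
```

```text
[ 452.83677366 -140.38318039   32.81024054] [8.68264962e-04 7.07089059e-01 7.07123682e-01 6.37859144e-04] 13.3 68.42663835467923 [-0.43151755 -0.35416277  0.05255664]
(463, 434, 59, 46) [ 537.4 -221.1   40. ]
(121, 434, 57, 46) [ 366.4 -220.6   40. ]
(604, 426, 36, 40) [ 599.  -213.2   40. ]
(234, 424, 174, 18) [ 451.8 -206.    40. ]
(409, 301, 41, 62) [ 499.5 -149.3   40. ]
(193, 301, 40, 62) [ 404.5 -149.1   40. ]
(0, 289, 43, 180) [ 315.7 -173.1   40. ]
(274, 243, 108, 112) [ 454.9 -133.    40. ]
(351, 57, 211, 174) [501.9 -69.2  40. ]
(104, 0, 95, 29) [396.2 -27.8  40. ]
pred [273.34483156 266.33054479] [370.82262494 352.4349522 ]
```

Run:
```python
import cv2,numpy as np
i=cv2.imread("pics/s.png");H,S,V=cv2.split(cv2.cvtColor(i,cv2.COLOR_BGR2HSV));g=(S<40)&(V>70)
for y in range(245,358,6):
    r=np.flatnonzero(g[y,250:405])+250;print(y,r.min(),r.max(),len(r),V[y,320],end=" | ")
```

```text
245 307 396 31 85 | 251 297 380 54 85 | 257 291 376 71 86 | 263 287 368 74 75 | 269 284 360 77 86 | 275 282 391 82 148 | 281 280 363 83 162 | 287 279 365 86 162 | 293 276 366 90 162 | 299 275 368 94 162 | 305 274 369 96 101 | 311 274 369 96 100 | 317 275 369 95 100 | 323 276 367 92 100 | 329 278 365 88 100 | 335 282 362 81 100 | 341 287 356 70 100 | 347 295 348 54 101 | 353 308 335 28 100 |
```

Request:
arm_command(
  series=[
    [0,0,0,0,0,0.006,80],
    [0,0,0,0,0,0.012,80],
    [0,0,0,0,0,0.017,80],
    [0,0,0,0,0,0.021,80],
    [0,0,0,0,0,0.021,80],
  ],
)

```text
clock: 13.85
eef_pos: [451.6, -140.1, 10.1]
ee_rot: [-0.001, 0.707, 0.707, -0.0]
force: [-0.2, -0.0, -0.1]
grip_width: 68.5
grip_force: 0.0
```

Request:
arm_command(
  series=[
    [0,0,0,0,0,0.003,80],
    [0,0,0,0,0,0.006,80],
    [0,0,0,0,0,0.006,80],
  ],
)

```text
clock: 14.15
eef_pos: [451.9, -140.2, 4.5]
ee_rot: [-0.0, 0.707, 0.707, -0.0]
force: [-0.6, -0.1, -0.2]
grip_width: 68.2
grip_force: 0.0
```

Request:
arm_command(
  series=[
    [0,0,0,0,0,0,30],
    [0,0,0,0,0,0,30],
    [0,0,0,0,0,0,30],
    [0,0,0,0,0,0,30],
    [0,0,0,0,0,0,30],
    [0,0,0,0,0,0,30],
    [0,0,0,0,0,0,30],
  ],
  newtons=60,
)

```text
clock: 14.85
eef_pos: [452.1, -140.3, 5.3]
ee_rot: [0.0, 0.707, 0.707, 0.0]
force: [0.3, 0.1, 5.8]
grip_width: 40.5
grip_force: 60.9
```

Request:
arm_command(
  series=[
    [0,0,0,0,0,-0.02,30],
    [0,0,0,0,0,-0.06,30],
    [0,0,0,0,0,-0.1,30],
    [0,0,0,0,0,-0.14,30],
    [0,0,0,0.03,0.016,-0.165,30],
    [0,0,0,0.065,0.035,-0.165,30],
    [0,0,0,0.1,0.054,-0.165,30],
    [0,0,0,0.135,0.073,-0.165,30],
  ],
)

```text
clock: 15.65
eef_pos: [525.5, -4.2, 170.2]
ee_rot: [0.0, 0.707, 0.707, 0.0]
force: [0.1, 0.3, -1.4]
grip_width: 40.8
grip_force: 60.7
```

Request:
arm_command(
  series=[
    [0,0,0,0.035,0.019,0,30],
    [0,0,0,0.07,0.038,0,30],
    [0,0,0,0.095,0.052,0,30],
    [0,0,0,0.11,0.06,0,30],
    [0,0,0,0.117,0.064,0,30],
    [0,0,0,0.117,0.064,0,30],
    [0,0,0,0.117,0.064,0,30],
    [0,0,0,0.117,0.064,0,30],
  ],
)

```text
clock: 16.45
eef_pos: [588.5, 109.8, 169.7]
ee_rot: [0.0, 0.708, 0.706, -0.001]
force: [-0.2, -0.0, -1.3]
grip_width: 40.6
grip_force: 60.6
```

Run:
```python
from h import *
for k in range(5): st=env.read_state(); i=read_camera("wrist"); print(st["eef_pos"].round(1),st["ee_rot"].round(4))
cv2.imwrite("pics/t.png",i); print(st["grip_width"],st["force"],st["clock"])
H,S,V=cv2.split(cv2.cvtColor(i,cv2.COLOR_BGR2HSV));g=(S<60)
for y in range(150,330,8):
    r=np.flatnonzero(g[y,240:410])+240
    if len(r):print(y,r.min(),r.max(),V[y,322],end=" | ")
```

```text
[588.5 109.8 169.7] [ 2.000e-04  7.078e-01  7.064e-01 -7.000e-04]
[588.6 110.  169.8] [ 2.000e-04  7.078e-01  7.064e-01 -6.000e-04]
[588.7 110.3 169.9] [ 2.000e-04  7.077e-01  7.065e-01 -4.000e-04]
[588.8 110.6 169.9] [ 1.000e-04  7.076e-01  7.066e-01 -2.000e-04]
[588.9 110.9 169.9] [ 1.000e-04  7.075e-01  7.067e-01 -2.000e-04]
40.54341194432828 [-0.224593   -0.35346313 -0.03658182] 16.65
150 240 409 225 | 158 240 409 225 | 166 240 409 225 | 174 240 409 225 | 182 240 409 99 | 190 240 409 98 | 198 240 409 96 | 206 240 409 178 | 214 240 409 182 | 222 240 409 193 | 230 240 409 195 | 238 240 409 208 | 246 240 409 160 | 254 240 409 136 | 262 240 409 145 | 270 240 409 65 | 278 240 409 66 | 286 240 409 66 | 294 240 409 61 | 302 240 409 77 | 310 240 409 129 | 318 240 409 141 | 326 240 409 86 |
```

Request:
arm_command(
  series=[
    [0,0,0,0,0,0.01,30],
    [0,0,0,0,0,0.018,30],
    [0,0,0,0,0,0.018,30],
    [0,0,0,0,0,0.018,30],
    [0,0,0,0,0,0.018,30],
    [0,0,0,0,0,0.018,30],
    [0,0,0,0,0,0.018,30],
    [0,0,0,0,0,0.018,30],
  ],
)

```text
clock: 17.5
eef_pos: [589.1, 111.7, 152.0]
ee_rot: [0.0, 0.707, 0.707, 0.0]
force: [0.9, 0.3, -0.1]
grip_width: 41.1
grip_force: 60.6
```

Run:
```python
from h import *
for k in range(3): st=env.read_state(); i=read_camera("wrist"); print(st["eef_pos"].round(1),st["ee_rot"].round(4))
cv2.imwrite("pics/u.png",i)
# compare flask base silhouette with prediction at target
m=camera_model("wrist");t=np.linalg.inv(m["hand_eye"]);q=st["ee_rot"];Rt=R.from_quat(np.r_[q[1:],q[0]]).as_matrix()
def bb(x,y,r,z):
    a=[]
    for k in np.linspace(0,6.28,60):
        c=t[:3,:3]@(Rt.T@(np.array([x+r*np.cos(k),y+r*np.sin(k),z])-st["eef_pos"]))+t[:3,3];a.append((m["mtx"]@c/c[2])[:2])
    return np.r_[np.min(a,0),np.max(a,0)].round(1)
print("base",bb(588.8,112.6,29,10),"rim",bb(588.8,112.6,29,90))
S=cv2.cvtColor(i,cv2.COLOR_BGR2HSV)[...,1];f=S<60
for y in range(160,250,6):
    if f[y,322]:
        x0=x1=322
        while f[y,x0-1]:x0-=1
        while f[y,x1+1]:x1+=1
        print(y,x0,x1,end=" | ")
print(np.flatnonzero(f[120:250,322])[:3]+120)
```

```text
[589.1 111.7 152. ] [1.000e-04 7.071e-01 7.071e-01 2.000e-04]
[589.1 111.8 152. ] [1.000e-04 7.071e-01 7.071e-01 1.000e-04]
[589.1 111.7 152. ] [1.000e-04 7.071e-01 7.071e-01 1.000e-04]
base [286.1 183.3 356.8 251.5] rim [274.2 207.6 369.  296.2]
184 319 322 | 190 302 341 | 196 295 347 | 202 290 352 | 208 287 355 | 214 285 357 | 220 284 359 | 226 281 361 | 232 278 364 | 238 276 366 | 244 275 367 | [184 185 186]
```

Request:
arm_command(
  series=[
    [0,0,0,0,0,0.006,30],
    [0,0,0,0,0,0.012,30],
    [0,0,0,0,0,0.018,30],
    [0,0,0,0,0,0.023,30],
    [0,0,0,0,0,0.023,30],
  ],
)

```text
clock: 18.15
eef_pos: [588.6, 112.2, 127.9]
ee_rot: [-0.001, 0.707, 0.707, -0.0]
force: [0.0, 0.8, -0.5]
grip_width: 40.8
grip_force: 60.7
```

Request:
arm_command(
  series=[
    [0,0,0,0,0,0.003,30],
    [0,0,0,0,0,0.006,30],
    [0,0,0,0,0,0.008,30],
    [0,0,0,0,0,0.008,30],
  ],
  newtons=90,
)

```text
clock: 18.55
eef_pos: [589.2, 112.4, 120.9]
ee_rot: [-0.0, 0.707, 0.707, 0.001]
force: [0.1, 1.5, 1.7]
grip_width: 40.8
grip_force: 90.9
```

Now on the stud, rim about 12 mm above home. Pressing down in small steps.

Request:
arm_command(
  series=[
    [0,0,0,0,0,0.001,30],
    [0,0,0,0,0,0.002,30],
    [0,0,0,0,0,0.003,30],
    [0,0,0,0,0,0.003,30],
  ],
)

```text
clock: 18.95
eef_pos: [589.6, 112.4, 118.4]
ee_rot: [0.0, 0.707, 0.707, 0.001]
force: [-0.0, 2.1, 4.6]
grip_width: 40.3
grip_force: 91.0
```

Request:
arm_command(
  series=[
    [0,0,0,0,0,0.001,30],
    [0,0,0,0,0,0.002,30],
    [0,0,0,0,0,0.003,30],
    [0,0,0,0,0,0.003,30],
  ],
)

```text
clock: 19.35
eef_pos: [588.8, 111.3, 114.6]
ee_rot: [0.0, 0.707, 0.707, -0.0]
force: [0.3, 0.3, -4.7]
grip_width: 40.0
grip_force: 91.1
```

Request:
arm_command(
  series=[
    [0,0,0,0,0,0.001,30],
    [0,0,0,0,0,0.002,30],
    [0,0,0,0,0,0.003,30],
    [0,0,0,0,0,0.003,30],
  ],
)

```text
clock: 19.75
eef_pos: [588.8, 111.6, 111.4]
ee_rot: [-0.0, 0.707, 0.707, -0.0]
force: [-0.3, 0.5, -1.8]
grip_width: 40.4
grip_force: 91.3
```

Request:
arm_command(
  series=[
    [0,0,0,0,0,0.001,30],
    [0,0,0,0,0,0.002,30],
    [0,0,0,0,0,0.002,30],
  ],
)

```text
clock: 20.05
eef_pos: [589.1, 112.0, 109.9]
ee_rot: [0.0, 0.707, 0.707, 0.0]
force: [-0.5, 0.1, -1.4]
grip_width: 39.9
grip_force: 91.5
```

Request:
arm_command(
  series=[
    [0,0,0,0,0,0.0005,30],
    [0,0,0,0,0,0.001,30],
    [0,0,0,0,0,0.001,30],
  ],
)

```text
clock: 20.35
eef_pos: [589.3, 112.2, 109.4]
ee_rot: [0.0, 0.707, 0.707, 0.001]
force: [-0.1, 2.7, 4.9]
grip_width: 40.1
grip_force: 92.1
```

Request:
arm_command(
  series=[
    [0,0,0,0,0,0.0005,30],
    [0,0,0,0,0,0.001,30],
    [0,0,0,0,0,0.001,30],
  ],
)

```text
clock: 20.65
eef_pos: [589.3, 112.3, 109.4]
ee_rot: [0.0, 0.707, 0.707, 0.001]
force: [-3.5, 1.5, 13.0]
grip_width: 40.2
grip_force: 93.0
```

Request:
arm_command(
  series=[
    [0,0,0,0,0,0.0005,30],
    [0,0,0,0,0,0.001,30],
    [0,0,0,0,0,0.0012,30],
    [0,0,0,0,0,0.0012,30],
    [0,0,0,0,0,0.0012,30],
    [0,0,0,0,0,0.0012,30],
    [0,0,0,0,0,0.0012,30],
  ],
)

```text
clock: 21.35
eef_pos: [589.3, 112.3, 109.3]
ee_rot: [0.0, 0.707, 0.707, 0.001]
force: [-4.7, 0.7, 20.6]
grip_width: 40.2
grip_force: 93.9
```

Run:
```python
from h import *
from bench import order
for k in range(3): read_camera("scene")
s=env.read_state();print(s["eef_pos"],s["force"],s["grip_width"],s["clock"])
if 12<s["force"][2]<35: print(order.close_job())
```

```text
[589.34788284 112.31140211 109.346377  ] [-5.20130063  1.53006614 19.84734772] 40.204874077826595 21.5
the job is handed in; nothing more can be done
None
```

The job is handed in at 21.5 s: the flask stands upright on the board, about 1 mm from midway between the shakers, and the cap is clicked on and home, with the gripper still pressing it down at about 20 N.

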